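Mesh a splined drive yoke onto a gear unit's shaft

TASK

Fit the loose steel drive yoke onto the upright splined shaft of the gear unit: set its bore over the shaft's nose, rock it about the shaft while pushing lightly until the teeth mesh, then push it fully home so that it presses the stiff seal ring all the way down, and let go of it. Feel your way and do not force it (never more than 60 N between yoke and gear unit), and leave the roll of tape, the red oil pot and the loupe where they are.

Things in the scene. Friction and masses are not known exactly. Their poses are not given: they have to be found in the camera images.
- yoke_centre (a point): Drive yoke (steel, 0.2 to 0.4 kg): round hub 53 mm wide, 26 mm high, with two flat ears on top like a fork; stands on its hub, 60 mm high. This point is on its axis 30 mm above the underside; z up. The ears stand off along +y and -y: flat outer faces 44 mm apart, 28 mm wide along x, from 26 to 60 mm above the underside; 28 mm free between them. Grasp across the outer faces.
- yoke_foot (a point): Centre of the yoke's underside (30 mm below yoke_centre), the mouth of its bore, which goes right through along z. Bore: six inward teeth, 6 mm wide, 24.4 mm across between their tips; 36 mm across in the grooves; one tooth points along x, then one every 60 degrees. They mesh with the shaft every 60 degrees, with about 3 degrees of play either way.
- shaft_tip (a point): Tip, on the axis, of the upright steel shaft of the gear unit (grey housing on a 100 x 80 mm foot plate, bolted down; its boss face, 62 mm wide, is 46 mm below this point). z up; x, y follow the housing. Downward from the tip: 6 mm of taper, 12.4 to 22.4 mm in diameter, then 6 mm of plain round nose 22.4 mm in diameter, then the teeth.
- tooth_ends (a point): Point on the shaft's axis 12 mm below the tip, level with the flat upper ends of its six outward teeth (5.6 mm wide, 33 mm across the tips, down to the boss). x, y follow the housing, NOT the teeth: their angle is not given. A brake holds the shaft (it slips above 0.4 Nm). A yoke not in mesh stops with its underside here, and sinks farther only when turned to where the teeth mesh.
- seat (a point): Point on the shaft's axis, 38 mm below the tip and 8 mm above the boss face, where the centre of the yoke's underside lies when the yoke is fully home, resting on the seal ring pushed right down.
- seal_ring (a joint): Black rubber-and-steel seal ring round the foot of the shaft, 41 mm in diameter and 6 mm thick; value in m: 0 = up (its top 30 mm below the shaft's tip), 0.008 = pushed fully down (its top at the seat point). It slides stiffly, needing about 7 N, and stays where it is pushed.
- tape: Bystander: roll of masking tape, 91 mm in diameter, 25 mm high, lying flat; origin at the centre of its underside.
- loupe: Bystander: black eye loupe, 35 mm across, 32 mm high; origin at the centre of its underside.
- oil_pot: Bystander: small red turned oil pot with lid, 34 mm across, 34 mm high; origin at the centre of its underside.
Things that resemble listed ones, but are neither listed nor needed, are in the scene too. Of the things like the part that bears yoke_centre, leave any that is blue or orange; of the rest the larger one is meant.

How it is judged (in metres and radians):
At the end, for the whole second after the job is handed in: The yoke stands upright (within 0.06 rad) and at rest on the shaft, its axis within 3 mm of the shaft's, its underside within 2 mm of the seat, and the seal ring is pushed down by more than 6.5 mm of its 8 mm (horizontal distance between yoke_centre and seat below 0.003 m and z of yoke_centre in the frame of seat below 0.032 m and angle between yoke_centre's own z axis and vertical below 0.06 rad and value of joint seal_ring above 0.0065 m and linear speed of yoke below 0.02 m/s); the robot touches nothing.
It fails at once if the yoke is pressed on the gear unit with more than 60 N (contact force between yoke and gear_unit above 60 N).
It fails at once if the tape is moved by more than 15 mm (distance of tape from where it was at the start of the episode above 0.015 m).
It fails at once if the oil pot is moved by more than 15 mm (distance of oil_pot from where it was at the start of the episode above 0.015 m).
It fails at once if the loupe is moved by more than 15 mm (distance of loupe from where it was at the start of the episode above 0.015 m).
It also fails if it takes over 67 s, if anything falls off the work surface, if the arm or the gripper's body presses on something with over 40 N, if the wrist force passes 120 N, or if a joint passes its speed limit or range.

ROBOT

A 6-joint arm with a two-finger parallel gripper is mounted at the origin on a cart in front of the work surface, level with it; the furniture and walls round the work are solid. World frame = base frame: x ahead of the robot, y to its left, z up, the work surface at z = 0. Lengths are in mm, angles in rad, forces in N, time in s.
With the tool pointing down it reaches from about 400 to 825 mm from the base axis. Payload 7 kg.
Tool frame: the origin (TCP) lies at the very end of the fingers, on their centre line; the grasp point (between the pads) lies 19 mm behind it; z points along the fingers, y is the line along which they close (so a half turn about z gives the same grasp; the last joint's range is limited). The gripper opens to 88 mm and grips with 3 to 60 N. Pads are 19 mm wide; open, the fingers measure 130 mm over their backs; the gripper's body (78 mm by 193 mm) begins 47 mm behind the grasp point.
Start: joints at [-0.961, 0.359, 0.012, 0, -1.224, -0.288], TCP at [213.458, -640.336, 226.561] pointing down, gripper open.
Joint ranges: [-3.07, 3.07], [-1.43, 2.12], [-1.02, 1.25], [-3.03, 1.67], [-3.05, -0], [-3.03, 3.03]. Speed limits (rad/s): [2.39, 2.39, 3.01, 3.14, 3.14, 3.14].

INTERFACE

Orientations are given as a unit quaternion [x, y, z, w].
In Python, from plant import bot gives the robot as it stands. Calls block until the motion is done:
- bot.move_ptp(position, orientation): joint-space move of the TCP to a pose.
- bot.line_to(position, velocity=150, ori=None): straight line of the TCP; ori=None keeps the orientation; velocity is the mean speed in mm/s.
- bot.move_joints(angles): joint-space move.
- bot.move_gripper(opening, force=None): finger opening in mm; force is the grip in N (None keeps the last); returns when the fingers have stopped.
- bot.pause(seconds).
- bot.solve_ik(position, orientation): joint angles nearest the present ones, or None.
- bot.read_state(): the state.
- bot.camera(name): name is "scene" or "top"; returns the picture (384x512x3 uint8, red, green, blue); there is no depth.
- bot.get_calibration(name): a dict with "fx", "fy", "cx", "cy" (pixels), "view" (4x4, takes a point from world to camera coordinates). Camera axes: x right, y up, looking along -z (the intrinsics and any distortion apply to the point x, -y, -z); pixel columns grow to the right and rows downward; lengths in mm; the calibration is good to about 2 mm. A picture is of the moment at which its call begins. get_calibration takes no time and is no camera call.
A pose or a line that the arm cannot do raises bot.Unreachable and nothing moves.
- bot.close_job(): hands the job in; it is judged then, once.
The state is a dict: "t": time; "joint_pos": joint angles; "qvel": joint speeds; "tau": joint torques, N m; "tcp_pos": TCP position; "eef_rot": TCP orientation; "contact_force": force on the tool from outside, world axes, zero at the start; "moment": the same for the moment, N m; "width": finger opening in mm; "finger_force": force on a finger pad.
Only numpy, scipy, OpenCV 4.12 (cv2) and the standard library are available. Lean on these libraries where they do the work, as an engineer would, in place of code of your own. Each camera call takes 0.05 s, during which the arm holds its last target. There are 200 camera calls.

## Working session

There is one attempt and no reset: what is moved stays moved. The work goes in short steps, each a Python script; the robot and the scene stay as the last script left them, time stands still between calls to the robot, and variables do not carry over. Pictures are saved under pics/ and viewed, at most 10 in all, crops included, and the job is handed in when it is done.

```bash
ls; mkdir -p pics; python3 - <<'E'
from plant import bot
import cv2,json
for n in("scene","top"):
    cv2.imwrite(f"pics/{n}0.png",cv2.resize(bot.camera(n)[:,:,::-1],(800,600),interpolation=cv2.INTER_CUBIC))
    print(n,bot.get_calibration(n))
s=bot.read_state();print(s)
E
```

```text
pics
scene {'fx': 433.01020516324525, 'fy': 433.01020516324525, 'cx': 261.47782917554645, 'cy': 188.8918936154298, 'view': array([[ 4.50301827e-01, -8.92834426e-01,  8.65749318e-03,
        -4.47584326e+02],
       [ 4.24042105e-01,  2.22378839e-01,  8.77915682e-01,
        -2.47283548e+02],
       [-7.85758588e-01, -3.91655894e-01,  4.78736987e-01,
        -6.56659508e+02],
       [ 0.00000000e+00,  0.00000000e+00,  0.00000000e+00,
         1.00000000e+00]])}
top {'fx': 422.0665068239559, 'fy': 422.0665068239559, 'cx': 253.71297369904053, 'cy': 192.31709151892605, 'view': array([[ 2.30525992e-02, -9.99710527e-01,  6.88761496e-03,
        -2.62402793e+02],
       [ 9.87944791e-01,  2.38351294e-02,  1.52960704e-01,
        -5.08551805e+02],
       [-1.53080593e-01,  3.27844151e-03,  9.88208269e-01,
        -9.26145059e+02],
       [ 0.00000000e+00,  0.00000000e+00,  0.00000000e+00,
         1.00000000e+00]])}
{'t': 0.1, 'joint_pos': array([-9.60894662e-01,  3.59324032e-01,  1.11722315e-02, -2.79767572e-04,
       -1.22409017e+00, -2.88098701e-01]), 'qvel': array([-0.00112604, -0.0012494 ,  0.00171011,  0.00156023, -0.0007021 ,
       -0.00075771]), 'tau': array([-1.39893877e-03, -5.84164524e+01,  2.93752724e+01,  7.01563731e+00,
        1.02125737e-02, -5.96063069e-05]), 'tcp_pos': array([ 213.32301528, -639.96287696,  225.72535075]), 'eef_rot': array([-1.60161053e-01,  9.87090623e-01,  7.08267610e-04, -1.95262417e-04]), 'contact_force': array([-0.16175893,  0.34624604, -0.51067478]), 'moment': array([ 0.02428431,  0.03055394, -0.05606475]), 'finger_force': 0.0, 'width': 87.299240420965}
```

View pics/scene0.png

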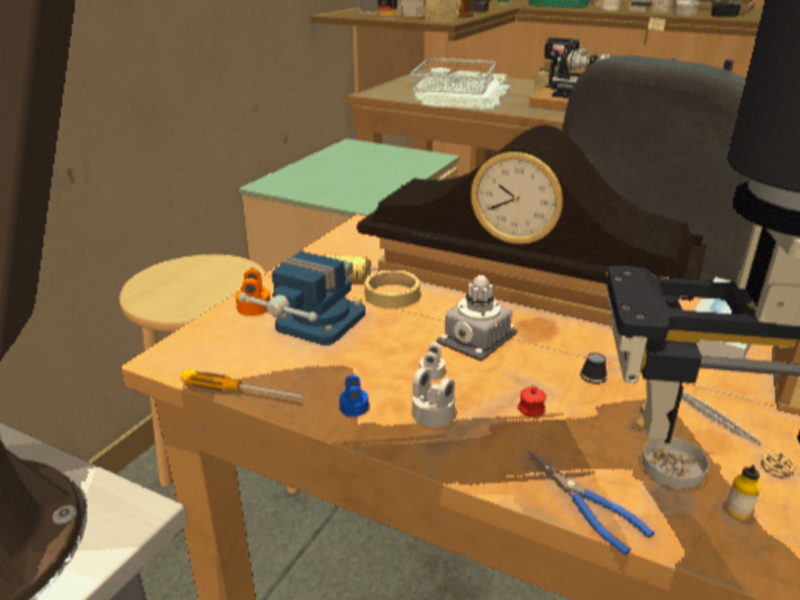

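View pics/top0.png

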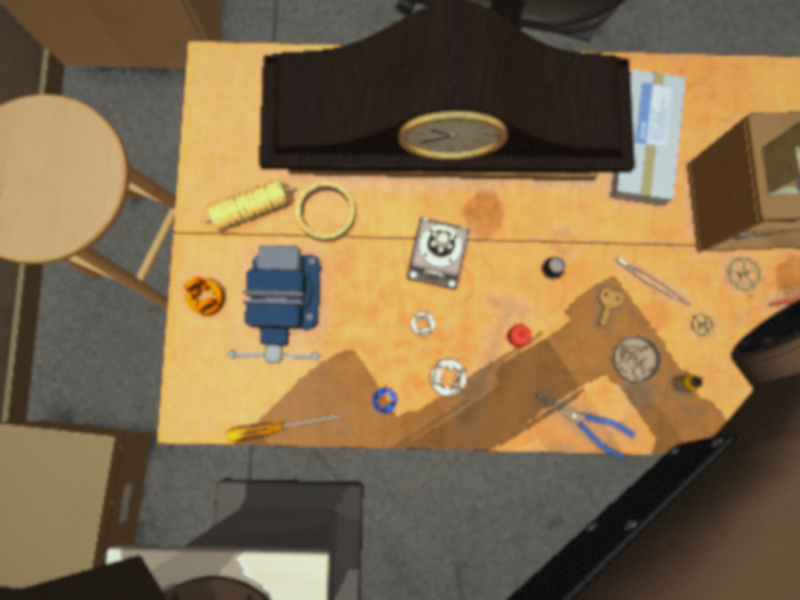

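The scene shows the large grey yoke at about (433,395) of the enlarged scene picture, with a smaller grey one behind it. The gear unit is at (480,310). In the top picture the yoke is at (448,377), the gear unit at (440,250), the loupe at (553,267), the oil pot at (519,335) and the tape at (325,210).

```bash
cat > h.py <<'E'
from plant import bot
import cv2,numpy as np
def crop(img,c,r,h=25,k=8):
    return cv2.resize(img[r-h:r+h,c-h:c+h,::-1],None,fx=k,fy=k,interpolation=cv2.INTER_CUBIC)
def ray(n,px):
    C=bot.get_calibration(n);V=C["view"];R=V[:3,:3]
    d=R.T@np.array([(px[0]-C["cx"])/C["fx"],-(px[1]-C["cy"])/C["fy"],-1]);return -R.T@V[:3,3],d
def atz(n,px,z):
    o,d=ray(n,px);return o+d*(z-o[2])/d[2]
def proj(n,p):
    C=bot.get_calibration(n);V=C["view"];q=V[:3,:3]@np.asarray(p,float)+V[:3,3]
    return np.array([C["cx"]-C["fx"]*q[0]/q[2],C["cy"]+C["fy"]*q[1]/q[2]])
E
python3 - <<'E'
from h import *
t=bot.camera("top");s=bot.camera("scene")
cv2.imwrite("pics/c1.png",np.hstack([crop(t,287,241),crop(t,281,160)]))
cv2.imwrite("pics/c2.png",np.hstack([crop(s,277,246,30,6.667),crop(s,306,202,30,6.667)]))
for p,z in(((287,241),60),((281,160),80),((271,207),40)):print(atz("top",p,z))
E
```

```text
[ 404.76944815 -326.08989762   60.        ]
[ 582.46969972 -309.10905535   80.        ]
[ 481.72202938 -290.47987979   40.        ]
```

View pics/c1.png

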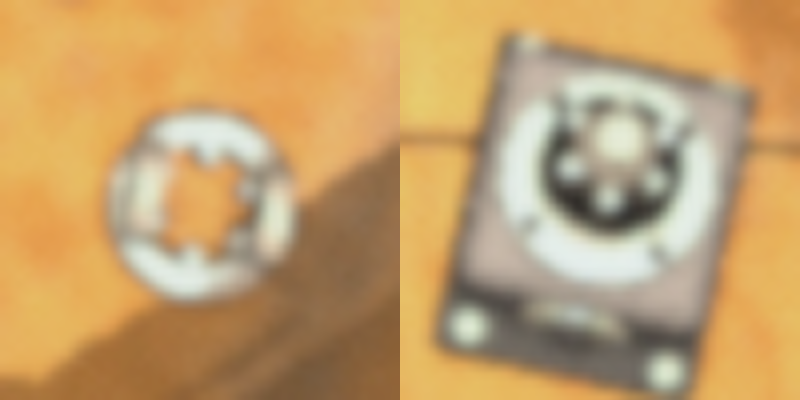

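View pics/c2.png

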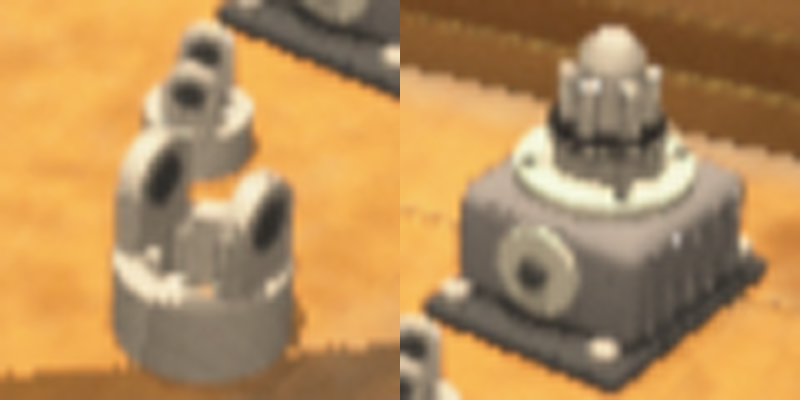

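```bash
cat >> h.py <<'E'
def tri(a,b):
    (o1,d1),(o2,d2)=ray("top",a),ray("scene",b)
    A=np.stack([d1,-d2],1);k=np.linalg.lstsq(A,o2-o1,rcond=None)[0]
    p,q=o1+d1*k[0],o2+d2*k[1];return (p+q)/2,np.linalg.norm(p-q)
T=lambda x,y,c,r:(c-25+x/8-.44,r-25+y/8-.44)
S=lambda x,y,c,r:(c-30+x/6.667-.43,r-30+y/6.667-.43)
E
python3 - <<'E'
from h import *
print("hub",atz("top",T(202,203,287,241),22))
L,R=[atz("top",T(x,y,287,241),60) for x,y in((150,190),(275,222))]
print("ears",L,R,(L+R)/2,np.linalg.norm(L-R),np.degrees(np.arctan2(*(L-R)[[1,0]]))-90)
print("hub scene base", atz("scene",S(205,325,277,246),0))
print("tip",tri(T(220,137,281,160),S(213,36,306,202)))
B=T(210,177,281,160)
print("boss",tri(B,S(205,165,306,202)))
P=[atz("top",T(x,y,281,160),6) for x,y in((105,35),(355,90),(290,395),(40,345))]
print(np.round(P),np.mean(P,0))
# teeth angles
c=tri(T(220,137,281,160),S(213,36,306,202))[0]
for x,y in((168,165),(208,200),(255,180)):
    v=atz("top",T(x,y,281,160),c[2]-12)-c;print(np.hypot(*v[:2]),np.degrees(np.arctan2(v[1],v[0])))
for p,z in(((553/1.5625,267/1.5625),16),((519/1.5625,335/1.5625),17),((325/1.5625,210/1.5625),12)):print(atz("top",p,z))
E
```

```text
hub [ 406.45514073 -328.86060869   22.        ]
ears [ 408.12888485 -311.29832053   60.        ] [ 400.17225533 -345.82297687   60.        ] [ 404.15057009 -328.5606487    60.        ] 35.42964646129367 -12.97791556128169
hub scene base [ 408.03734237 -330.25596895    0.        ]
tip (array([ 596.04233413, -312.44831348,  102.71907821]), np.float64(1.4223120632364603))
boss (array([ 596.63334919, -312.90351301,   53.61916963]), np.float64(0.5685686954529948))
[[ 651. -284.    6.]
 [ 636. -359.    6.]
 [ 542. -341.    6.]
 [ 556. -266.    6.]] [ 596.31863182 -312.39500673    6.        ]
15.01480151755499 111.49670301032893
15.348215097257423 169.30396969278968
13.538048370121269 -132.44617553246187
[ 575.43097982 -486.59212936   16.        ]
[ 470.55296428 -434.2315115    17.        ]
[ 657.23917379 -137.23908353   12.        ]
```

```bash
cat >> h.py <<'E'
from scipy.spatial.transform import Rotation as Ro
def q(yaw): return (Ro.from_euler('z',yaw,degrees=True)*Ro.from_euler('x',180,degrees=True)).as_quat()
def st(msg=""):
    s=bot.read_state();p=s["tcp_pos"]
    print(msg,round(s["t"],2),p.round(1),"F",s["contact_force"].round(1),"M",s["moment"].round(2),"w",round(s["width"],1),round(s["finger_force"],1));return s
E
python3 - <<'E'
from h import *
p=[406,-328.8];Y=-13+180
for y in(Y-180,Y):
    print(y,[None if j is None else j.round(2) for j in(bot.solve_ik([*p,120],q(y)),bot.solve_ik([596.2,-312.4,160],q(y+32.5)),bot.solve_ik([596.2,-312.4,160],q(y-27.5)))])
bot.move_ptp([*p,110],q(Y))
bot.move_gripper(64,30)
bot.line_to([*p,31],120);st()
bot.move_gripper(30,40);st()
bot.line_to([*p,60],80);st()
cv2.imwrite("pics/g.png",np.hstack([crop(bot.camera("scene"),277,230,40,5),crop(bot.camera("top"),287,241,40,5)]))
E
```

```text
-13 [array([-0.3 ,  0.21, -0.47,  0.  , -0.9 ,  1.65]), array([-0.19,  0.4 , -0.08,  0.  , -1.09,  2.1 ]), array([-0.19,  0.4 , -0.08,  0.  , -1.09,  1.06])]
167 [array([-0.3 ,  0.21, -0.47, -0.  , -0.9 , -1.49]), array([-0.19,  0.4 , -0.08,  0.  , -1.09, -1.04]), array([-0.19,  0.4 , -0.08, -0.  , -1.09, -2.08])]
 3.09 [ 406.4 -329.    31.4] F [-0.3 -0.6  0.3] M [-0.06 -0.02 -0.  ] w 63.9 0.0
 3.57 [ 406.4 -328.9   31.6] F [0.1 1.7 5.8] M [ 0.68  0.13 -0.  ] w 44.5 39.3
 4.08 [ 405.8 -328.7   59.9] F [-0.2 -0.  -3.2] M [-0.02 -0.04  0.02] w 44.3 39.3
```

View pics/g.png

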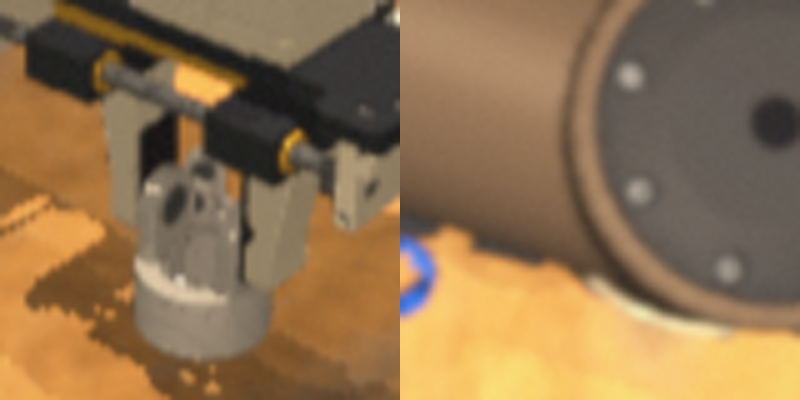

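The yoke is held upright between the fingers (hub at about (203,310) of the crop) with the ears flat in the pads. Next I carry it over the shaft and descend with force checks.

```bash
python3 - <<'E'
from h import *
p=np.array([596.2,-312.4]);Y=199.5
bot.line_to([405.8,-328.8,160],200)
bot.move_ptp([*p,160],q(Y)); bot.line_to([*p,140],100);bot.pause(.2)
s=st("hover");F0=s["contact_force"]
cv2.imwrite("pics/h.png",crop(bot.camera("scene"),306,190,40,10)[:600])
for z in np.arange(138,117,-2):
    bot.line_to([*p,z],40);s=st();F=s["contact_force"]-F0
    if F[2]>8 or np.hypot(*F[:2])>8: break
E
```

```text
hover 6.17 [ 596.4 -312.6  140.9] F [-0.8 -0.6 -3.2] M [0.02 0.01 0.01] w 44.4 39.3
 6.47 [ 596.1 -312.4  137.9] F [-1.1 -0.1 -2.5] M [ 0.01 -0.    0.03] w 44.4 39.3
 6.72 [ 596.1 -312.3  135.7] F [ 0.5  0.1 -2.1] M [ 0.   -0.01  0.  ] w 44.3 39.3
 6.97 [ 596.1 -312.3  133.8] F [ 0.4  0.3 -2.8] M [ 0.02  0.04 -0.01] w 43.7 39.3
 7.22 [ 596.1 -312.4  131.8] F [ 0.5 -0.6 -3.2] M [-0.03 -0.04 -0.  ] w 44.1 39.3
 7.47 [ 596.1 -312.4  129.8] F [-0.1  0.1 -2.5] M [ 0.04  0.   -0.  ] w 44.6 39.3
 7.72 [ 596.1 -312.3  127.8] F [ 0.1  0.4 -3.3] M [-0.    0.01 -0.05] w 44.3 39.3
 7.97 [ 596.3 -312.2  125.8] F [-0.   1.1 -2.2] M [ 0.39 -0.16  0.01] w 44.3 39.3
 8.22 [ 596.3 -312.1  123.8] F [ 0.1  2.  -2.7] M [ 0.88 -0.41  0.01] w 43.9 39.3
 8.47 [ 596.3 -312.1  121.8] F [ 2.   3.3 -2.8] M [ 1.36 -0.58 -0.01] w 44.1 39.3
 8.72 [ 596.3 -312.1  119.9] F [ 1.6  4.3 -2.2] M [ 1.73 -0.66  0.03] w 44.3 39.3
 8.97 [ 596.4 -312.1  118. ] F [ 2.3  4.7 -0.8] M [ 2.04 -0.76 -0.02] w 44.1 39.3
```

View pics/h.png

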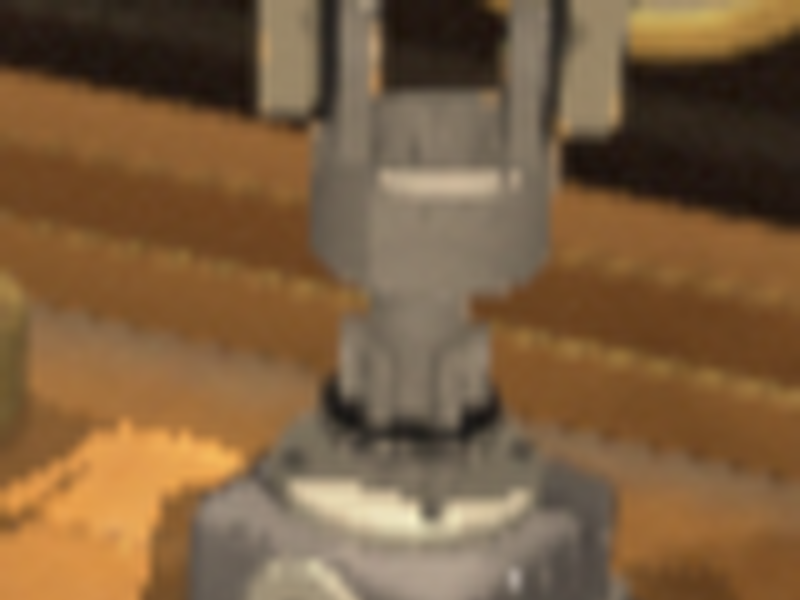

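The hub sits centred over the nose, with its axis at about column 425. It went onto the taper with a small side force along +y and +x. I'll re-centre, then keep feeling down.

```bash
python3 - <<'E'
from h import *
F0=np.array([0,0,-2.8])
p=np.array([596.2,-312.4]);z=118
for i in range(6):
    s=bot.read_state();F=s["contact_force"]-F0
    if np.hypot(*F[:2])<1.2: break
    p=p+np.clip(.15*F[:2],-.7,.7); bot.line_to([*p,z],20);bot.pause(.05);st(p.round(1))
for z in np.arange(117,110,-1):
    bot.line_to([*p,z],20);s=st();F=s["contact_force"]-F0
    if F[2]>8 or np.hypot(*F[:2])>8: break
E
```

```text
[ 596.6 -311.7] 9.27 [ 596.5 -311.9  118. ] F [ 1.1  3.2 -3.1] M [ 0.86 -0.44  0.03] w 44.3 39.3
[ 596.7 -311.2] 9.57 [ 596.5 -311.5  118. ] F [ 1.1  0.4 -2.2] M [ 0.01 -0.12 -0.02] w 44.5 39.3
 9.82 [ 596.5 -311.3  116.8] F [-0.6  0.4 -3. ] M [-0.01 -0.04 -0.01] w 44.2 39.3
 10.07 [ 596.6 -311.2  115.8] F [-0.4  0.5 -2.2] M [-0.01 -0.02  0.04] w 44.3 39.3
 10.32 [ 596.6 -311.2  114.9] F [ 0.8 -0.  -2.5] M [0.04 0.05 0.02] w 44.1 39.3
 10.57 [ 596.6 -311.2  113.9] F [ 0.2 -0.3 -2.9] M [ 0.02 -0.02  0.02] w 44.4 39.3
 10.82 [ 596.7 -311.2  112.9] F [-0.2 -0.3 -3. ] M [0.03 0.01 0.  ] w 44.3 39.3
 11.07 [ 596.7 -311.2  111.9] F [ 0.2 -0.6 -2.9] M [ 0.05  0.   -0.  ] w 44.3 39.3
 11.32 [ 596.7 -311.2  110.9] F [ 0.2  0.5 -2.5] M [ 0.05 -0.09  0.02] w 43.9 39.3
```

```bash
cat >> h.py <<'E'
def down(p,z0,z1,lim=20,dz=1.,v=20,F0=-2.8):
    z=z0
    while z>z1:
        z-=dz; bot.line_to([*p,z],v); s=st()
        F=s["contact_force"]
        if F[2]-F0>lim or np.hypot(*F[:2])>8: break
    return z
E
python3 - <<'E'
from h import *
print(down([596.7,-311.2],111,88,lim=16))
E
```

```text
11.57 [ 596.6 -311.2  109.9] F [-0.1 -0.1 -2.7] M [-0.03  0.02 -0.06] w 44.5 39.3
 11.82 [ 596.6 -311.2  108.9] F [-0.2  0.8 -2.4] M [-0.01  0.02 -0.  ] w 44.0 39.3
 12.07 [ 596.6 -311.2  107.9] F [-0.5 -0.5 -3.1] M [ 0.02 -0.01 -0.01] w 44.4 39.3
 12.32 [ 596.6 -311.2  106.9] F [-0.3 -0.5 -2.6] M [-0.03 -0.01 -0.03] w 44.2 39.3
 12.57 [ 596.6 -311.2  105.9] F [ 0.3 -0.1 -3.2] M [ 0.01 -0.01 -0.01] w 44.1 39.3
 12.82 [ 596.6 -311.2  104.9] F [ 0.6  0.3 -3. ] M [-0.03  0.01 -0.02] w 44.6 39.3
 13.07 [ 596.6 -311.2  103.9] F [ 0.5  0.7 -1.8] M [ 0.03  0.   -0.  ] w 44.1 39.3
 13.32 [ 596.6 -311.2  102.9] F [ 0.3 -0.2 -3.4] M [-0.03  0.03 -0.01] w 43.9 39.3
 13.57 [ 596.8 -311.3  102.3] F [-0.3  0.3 -0.1] M [ 0.26  0.24 -0.02] w 44.1 39.3
 13.82 [ 596.9 -311.3  101.5] F [-1.8  1.8  4.6] M [0.5  0.58 0.01] w 44.4 39.3
 14.07 [ 596.9 -311.3  100.2] F [-0.3  0.8  4.1] M [0.49 0.48 0.02] w 44.2 39.3
 14.32 [ 596.8 -311.3   99. ] F [-0.7  0.3  3.7] M [ 0.3   0.25 -0.02] w 44.2 39.3
 14.57 [ 596.8 -311.2   97.9] F [-0.3  0.5  2.7] M [0.15 0.08 0.01] w 43.8 39.3
 14.82 [ 596.8 -311.2   96.9] F [-0.3 -0.8  1.8] M [ 0.09  0.07 -0.04] w 44.3 39.3
 15.07 [ 596.8 -311.2   95.9] F [-0.2  0.3  2.9] M [-0.08 -0.07 -0.  ] w 44.2 39.3
 15.32 [ 596.9 -311.3   95.4] F [-1.7  1.1  4.8] M [ 0.32  0.33 -0.04] w 44.3 39.3
 15.57 [ 597.  -311.3   95.2] F [-2.4  1.6  9.3] M [ 0.84  0.95 -0.03] w 44.0 39.3
 15.82 [ 597.1 -311.3   95.1] F [-4.5  3.3 15.8] M [1.32 1.57 0.02] w 44.1 39.3
93.0
```

Ring contact came at TCP z of about 102.7 and a firm stop at about 95.1, so the ring has travelled nearly its full 8 mm. One slightly firmer push, then release and look.

```bash
python3 - <<'E'
from h import *
z=down([596.7,-311.2],93,90.5,lim=28,dz=.5)
bot.line_to([596.7,-311.2,94.5],20);st("relax")
bot.move_gripper(60);st("open")
bot.line_to([596.7,-311.2,200],120)
bot.line_to([480,-400,230],200);bot.pause(.3);st("away")
cv2.imwrite("pics/end.png",np.hstack([crop(bot.camera("scene"),306,195,40,5),crop(bot.camera("top"),283,158,40,5)]))
E
```

```text
16.07 [ 597.1 -311.4   95.1] F [-5.4  4.3 19.1] M [1.65 1.94 0.04] w 44.3 39.3
 16.32 [ 597.1 -311.4   95. ] F [-6.4  5.4 20.1] M [1.94 2.25 0.02] w 44.3 39.3
relax 16.59 [ 596.8 -311.2   95.3] F [-2.2  2.1  9.6] M [1.03 0.93 0.02] w 43.9 39.3
open 17.13 [ 596.6 -311.2   94.2] F [ 0.7 -0.5 -0.5] M [0.02 0.01 0.06] w 60.1 0.0
away 19.37 [ 480.6 -399.4  229.6] F [ 0.3  0.1 -0.2] M [ 0.03  0.01 -0.04] w 59.7 0.0
```

View pics/end.png

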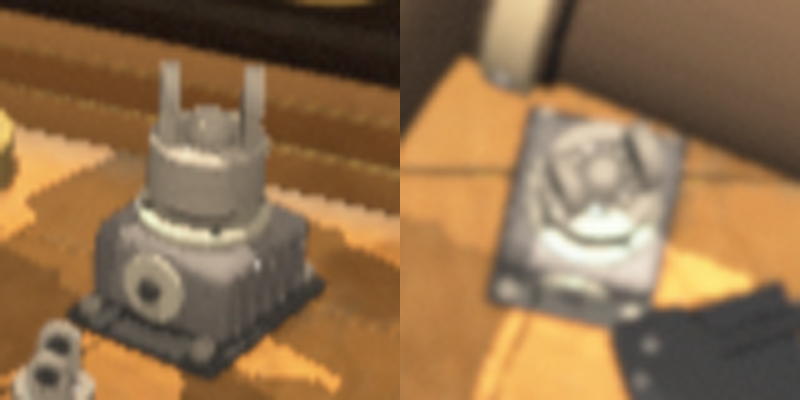

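The yoke stands upright on the shaft with its hub just above the boss (scene crop, hub at (208,180)). As a check that it is fully home, I'll press straight down on the ear tops with the fingertips and see whether it yields.

```bash
python3 - <<'E'
from h import *
p=[596.7,-311.2]
bot.line_to([*p,200],200,ori=q(199.5)); bot.move_gripper(36,40)
bot.line_to([*p,128],100); st()
down(p,128,118,lim=28,dz=1,F0=0)
bot.line_to([*p,200],100)
bot.line_to([480,-400,230],200);bot.pause(.3);st("away")
E
```

```text
21.88 [ 597.2 -311.4  128.6] F [-0.7  0.2 -0.3] M [-0.06 -0.01 -0.  ] w 36.3 0.0
 22.13 [ 596.9 -311.3  127.6] F [-0.3 -0.1 -0.9] M [0.01 0.01 0.05] w 36.0 0.0
 22.38 [ 596.7 -311.2  126. ] F [-0.2  0.9 -0.1] M [0.   0.01 0.01] w 36.2 0.0
 22.63 [ 596.6 -311.2  124.9] F [-0.1 -0.6  0.6] M [0.04 0.03 0.  ] w 36.2 0.0
 22.88 [ 597.  -311.2  124.3] F [0.5 0.4 1.5] M [ 0.1  -0.09  0.01] w 36.1 1.0
 23.13 [ 597.2 -311.3  124.1] F [-2.2  2.   7. ] M [ 0.74  0.4  -0.01] w 35.9 3.4
 23.38 [ 597.5 -311.3  124. ] F [-1.   3.7 11.5] M [1.29 0.75 0.03] w 36.0 5.6
 23.63 [ 597.5 -311.3  123.8] F [-4.3  5.1 16.2] M [1.82 1.31 0.03] w 36.0 8.0
 23.88 [ 597.7 -311.4  123.7] F [-6.5  5.6 21.3] M [2.29 1.83 0.05] w 35.9 10.4
away 26.03 [ 480.6 -399.5  229.6] F [-0.2  0.3 -0.1] M [-0.01 -0.05  0.  ] w 36.0 0.0
```

The ear tops are solid at z of about 124, as expected for a yoke that is home, and there was no 7 N sliding plateau. I'm handing it in.

```bash
python3 -c "
from plant import bot
print(bot.close_job())"
```

```text
the job is handed in; nothing more can be done
None
```

The job is handed in (no verdict came back): the yoke meshed with the shaft without any rocking and was pushed home onto the seal ring with no more than about 25 N, then released; a press on its ears found no give, and the tape, oil pot and loupe were not approached.

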